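# Load and lock ground bushings in the clamping fixture

### The job

Load the clamping fixture for the next grinding operation: first press the red nozzle cap of the oil bottle right down to oil the spigots and let it come up again, then slip every bushing from the black mat onto a spigot of its own until it sits flat on its seat. Fit the square-bored clamping handle fully down on the fixture's square drive, turn it clockwise to its stop to lock the bushings, then take it off again and stand it back in its green tray. Leave the bore gauge, the setting ring and the hammer where they are.

Things in the scene. Friction and masses are not known exactly. Their poses are not given: they have to be found in the camera images.
- fixture: Clamping fixture, fixed to the bench: a bright steel plate 200 x 200 mm, 22 mm thick, with an ear on its +y side. Origin under the centre of the 200 mm square, at bench height, on the drive's axis; z up. Four aluminium spigots stand at x, y = +-50 mm around the central square drive; the oil bottle stands on the ear at x = -40, y = +165 mm.
- spigot1 (a point): Spigot 1 (fixture x -50, y -50 mm): the point on its axis at the level of its seat, 28 mm above the bench, where the underside of a seated bushing comes to rest. The seat is a dark disc 48 mm across, 6 mm above the plate; the spigot is 31 mm in diameter for 28 mm above the seat, then tapers to an 18 mm tip 41 mm above the seat.
- spigot2 (a point): Spigot 2 (fixture x +50, y -50 mm): the point on its axis at the level of its seat, 28 mm above the bench, where the underside of a seated bushing comes to rest. The seat is a dark disc 48 mm across, 6 mm above the plate; the spigot is 31 mm in diameter for 28 mm above the seat, then tapers to an 18 mm tip 41 mm above the seat.
- spigot3 (a point): Spigot 3 (fixture x +50, y +50 mm): the point on its axis at the level of its seat, 28 mm above the bench, where the underside of a seated bushing comes to rest. The seat is a dark disc 48 mm across, 6 mm above the plate; the spigot is 31 mm in diameter for 28 mm above the seat, then tapers to an 18 mm tip 41 mm above the seat.
- spigot4 (a point): Spigot 4 (fixture x -50, y +50 mm): the point on its axis at the level of its seat, 28 mm above the bench, where the underside of a seated bushing comes to rest. The seat is a dark disc 48 mm across, 6 mm above the plate; the spigot is 31 mm in diameter for 28 mm above the seat, then tapers to an 18 mm tip 41 mm above the seat.
- cap_top (a point): Centre of the top of the red nozzle cap (36 mm across, 20 mm high) on the white oil bottle (52 mm across) that is clamped to the fixture's ear; 134 mm above the bench when up. Moves down with the cap.
- cap (a joint): Travel of the nozzle cap in m: 0 up, 0.010 fully down. Sprung back: about 2 N to start, 7 N fully down.
- drive (a point): Lock drive: point on its axis at its shoulder, 62 mm above the bench, where the underside of the fully fitted handle rests. Above it the brass square, 20 mm across flats, 22 mm high plus a 6 mm tapered nose. x and y are square to the flats and turn with it; z up. The shoulder tops a dark collar 46 mm across with a red pointer on its -x side; dots on the plate: white open, green locked.
- lock (a joint): Angle of the lock drive in rad: 0 open, grows clockwise seen from above, hard stop at 1.2 (locked). It starts between 0 and 0.3, turns with about 0.12 N m of friction and stays where it is left.
- handle: Clamping handle, 0.35 kg, standing on its dark square hub, 44 x 44 x 32 mm, whose 22 mm square bore opens downwards (flats along x and y: fits the drive at any quarter turn, play 0.1 rad). Over the hub a blue bar along x, 16 mm wide, 32 to 56 mm above the origin, knobs 24 mm across at its ends, 148 mm over all. Origin: centre of the hub underside; z up.
- tray: Green sheet-metal tray on the bench, fixed, 200 (x) x 120 (y) mm outside, rim 18 mm high, walls and floor 4 mm thick. Origin under its centre at bench height.
- bushing1: Ground steel bushing, plain tube 54 mm outside, 34 mm bore, 55 mm long, about 0.6 kg, standing on end on the black mat at the start; all are alike. Origin at the centre of its lower end, z along its axis. May be absent.
- bushing2: Ground steel bushing, plain tube 54 mm outside, 34 mm bore, 55 mm long, about 0.6 kg, standing on end on the black mat at the start; all are alike. Origin at the centre of its lower end, z along its axis. May be absent.
- bushing3: Ground steel bushing, plain tube 54 mm outside, 34 mm bore, 55 mm long, about 0.6 kg, standing on end on the black mat at the start; all are alike. Origin at the centre of its lower end, z along its axis. May be absent.
- bushing4: Ground steel bushing, plain tube 54 mm outside, 34 mm bore, 55 mm long, about 0.6 kg, standing on end on the black mat at the start; all are alike. Origin at the centre of its lower end, z along its axis. May be absent.
- bore_gauge: Dial bore gauge lying on the bench, about 215 mm long; not to be moved. Origin at bench height about midway along it.
- setting_ring: Brass-coloured flat setting ring, 90 mm across, 22 mm high, lying on the bench; not to be moved. Origin at the centre of its underside.
- hammer: Soft-faced hammer lying on the bench, 240 mm long; not to be moved. Origin at bench height midway along it.
Things that resemble listed ones, but are neither listed nor needed, are in the scene too. There is more than one size of the handle; the job needs the largest.

How it is judged (in metres and radians):
On the way, in this order (a step that is already met when the one before it is completed fails the run):
1. the nozzle cap of the oil bottle is pressed right down (value of joint cap above 0.0075 m), for 0.1 s.
2. the nozzle cap is up again (value of joint cap below 0.002 m), for 0.1 s.
3. every bushing is on a spigot, flat on its seat (((horizontal distance between bushing1 and spigot1 below 0.004 m and z of bushing1 in the frame of spigot1 below 0.003 m) or (horizontal distance between bushing1 and spigot2 below 0.004 m and z of bushing1 in the frame of spigot2 below 0.003 m) or (horizontal distance between bushing1 and spigot3 below 0.004 m and z of bushing1 in the frame of spigot3 below 0.003 m) or (horizontal distance between bushing1 and spigot4 below 0.004 m and z of bushing1 in the frame of spigot4 below 0.003 m)) and angle between each of bushing1, bushing2, bushing3, bushing4's own z axis and vertical below 0.05 rad and ((horizontal distance between bushing2 and spigot1 below 0.004 m and z of bushing2 in the frame of spigot1 below 0.003 m) or (horizontal distance between bushing2 and spigot2 below 0.004 m and z of bushing2 in the frame of spigot2 below 0.003 m) or (horizontal distance between bushing2 and spigot3 below 0.004 m and z of bushing2 in the frame of spigot3 below 0.003 m) or (horizontal distance between bushing2 and spigot4 below 0.004 m and z of bushing2 in the frame of spigot4 below 0.003 m)) and ((horizontal distance between bushing3 and spigot1 below 0.004 m and z of bushing3 in the frame of spigot1 below 0.003 m) or (horizontal distance between bushing3 and spigot2 below 0.004 m and z of bushing3 in the frame of spigot2 below 0.003 m) or (horizontal distance between bushing3 and spigot3 below 0.004 m and z of bushing3 in the frame of spigot3 below 0.003 m) or (horizontal distance between bushing3 and spigot4 below 0.004 m and z of bushing3 in the frame of spigot4 below 0.003 m)) and ((horizontal distance between bushing4 and spigot1 below 0.004 m and z of bushing4 in the frame of spigot1 below 0.003 m) or (horizontal distance between bushing4 and spigot2 below 0.004 m and z of bushing4 in the frame of spigot2 below 0.003 m) or (horizontal distance between bushing4 and spigot3 below 0.004 m and z of bushing4 in the frame of spigot3 below 0.003 m) or (horizontal distance between bushing4 and spigot4 below 0.004 m and z of bushing4 in the frame of spigot4 below 0.003 m))), for 0.2 s.
4. the handle is fully down on the square drive (horizontal distance between handle and drive below 0.004 m and z of handle in the frame of drive between -0.004 and 0.004 m and angle between handle's own z axis and vertical below 0.06 rad and (angle between the x axis of handle and the x axis of drive, either way round below 0.16 rad or angle between the x axis of handle and the y axis of drive, either way round below 0.16 rad)), for 0.2 s.
5. with the handle on it, the drive is turned clockwise to its stop (value of joint lock above 1.1 rad and horizontal distance between handle and drive below 0.006 m and z of handle in the frame of drive below 0.012 m), for 0.2 s.
6. the handle stands in its tray again (x of handle in the frame of tray between -0.08 and 0.08 m and y of handle in the frame of tray between -0.045 and 0.045 m and z of handle in the frame of tray below 0.01 m and angle between handle's own z axis and vertical below 0.1 rad), for 0.2 s.
At the end, for the whole second after the job is handed in: Every bushing present is upright on a spigot (axes within 4 mm) with its underside within 3 mm of the seat; the lock drive stands at 1.1 rad or more; the handle stands upright (within 0.1 rad) on its hub on the tray's floor; the nozzle cap is up; all released and at rest (all of step 3 and all of step 6 and value of joint lock above 1.1 rad and value of joint cap below 0.002 m and linear speed of each of bushing1, bushing2, bushing3, bushing4, handle below 0.02 m/s); the robot touches nothing.
It fails at once if the bore gauge is moved by more than 20 mm (distance of bore_gauge from where it was at the start of the episode above 0.02 m).
It fails at once if the setting ring is moved by more than 20 mm (distance of setting_ring from where it was at the start of the episode above 0.02 m).
It fails at once if the hammer is moved by more than 20 mm (distance of hammer from where it was at the start of the episode above 0.02 m).
Of bushing1, bushing2, bushing3, bushing4 only 3 to 4 are there at a start; the rules pass over those that are not, and their reading is None.
At some moment in a run one of bushing1, bushing2, bushing3, bushing4, handle may be knocked a few centimetres aside while the robot is not near it.
It also fails if it takes over 208 s, if anything falls off the work surface, if the arm or the gripper's body presses on something with over 40 N, if the wrist force passes 120 N, or if a joint passes its speed limit or range.

### The arm

A 6-joint arm with a two-finger parallel gripper is mounted at the origin on the work surface. World frame = base frame: x ahead of the robot, y to its left, z up, the work surface at z = 0. Lengths are in mm, angles in rad, forces in N, time in s.
With the tool pointing down it reaches from about 300 to 775 mm from the base axis. Payload 14.6 kg.
Tool frame: the origin (TCP) lies midway between the tips of the shut fingers; the grasp point (between the pads) lies 19 mm behind it (manip.grasp_offset is the distance from the TCP to the grasp point, in mm); z points along the fingers, y is the line along which they close (so a half turn about z gives the same grasp; the last joint's range is limited). The gripper opens to 94 mm and grips with 3 to 60 N. Pads are 16 mm wide; open, the fingers measure 119 mm over their backs; the gripper's body (75 mm by 177 mm) begins 78 mm behind the grasp point.
Start: joints at [1.256, 0.3, 1.521, -0, 1.321, -0.067], TCP at [134.897, 533.19, 205.446] pointing down, gripper open.
Joint ranges: [-3.03, 3.03], [-0.79, 2.21], [0.23, 2.52], [-1.04, 4.18], [0, 3.07], [-2.55, 2.55]. Speed limits (rad/s): [2.22, 2.22, 2.57, 3.14, 3.14, 3.14].

### API

Orientations are given as [roll, pitch, yaw] about the fixed x, y, z axes, in that order (R = Rz(yaw) Ry(pitch) Rx(roll)).
In Python, from cell import manip, viewer gives the robot as it stands. The module is installed in compiled form; this text tells all that it offers.
- The arm moves only by the tool move_arm, never from a script. Its argument "moves" is a list of rows, each a list of 4 numbers: the shift along the tool's x, y, z in m, then the turn about the tool's z in rad. A call has 1 to 12 rows; each row is the pose to reach, as a shift and turn from the pose commanded when the call began, along the tool's axes at that moment; what a row does not reach only later rows make up. A row lasts 1/10 s, in which the tool goes at most 50 mm and 8.59 degrees, less where a joint would pass 70% of its speed; a pose out of reach is approached as far as the arm can. A call with a gripper value outside its range is refused whole. "jaw" is the finger opening in m, from 0 to 0.094, set as the call begins (left out, the last holds). The fingers move at their own pace and stop on an object; "squeeze" is the grip in N (left out, the last holds). Time passes only in rows, so rows that repeat a pose let the fingers close. It gives the time, the measured TCP pose, the force, the opening and the grip force at its end, in the units of the state.
- manip.read_state(): the state, without advancing time (a new reading comes with each control period).
- viewer.camera(name): name is "side" or "top"; returns a dict with "frame" (480x640x3 uint8, blue, green, red), "z_map" (480x640 float32, mm along the optical axis (not along the pixel's ray), 0 where there is no reading), "fx", "fy", "cx", "cy" (pixels), "origin" and "orientation" of the camera in the world. Camera axes: x right, y down, z forward; pixel columns grow to the right and rows downward; lengths in mm; the calibration is good to about 2 mm. A picture is of the moment at which its call begins.
- manip.sign_off(): hands the job in; it is judged then, once.
The state is a dict: "clock": time; "joints": joint angles; "qd": joint speeds; "effort": joint torques, N m; "eef_pos": TCP position; "eef_rot": TCP orientation; "wrist_force": force on the tool from outside, world axes, zero at the start; "moment": the same for the moment, N m; "finger_gap": finger opening in mm; "finger_force": force on a finger pad.
Only numpy, scipy, OpenCV 4.12 (cv2) and the standard library are available. Lean on these libraries where they do the work, as an engineer would, in place of code of your own. Each camera call takes 0.05 s, during which the arm holds its last target. There are 200 camera calls.

## Working session

There is one attempt and no reset: what is moved stays moved. The work goes in short steps, Python scripts to look and compute and a tool call to move; the robot and the scene stay as the last step left them, time stands still between calls to the robot, and variables do not carry over. Pictures are saved under pics/ and viewed, at most 14 in all, crops included, and the job is handed in when it is done.

Besides the shell and the picture viewer there is one more tool, called after "Request:" as name([rows], argument=value, ...), one row to a line, values as JSON. move_arm: Moves the arm, as the interface text tells. Its arguments: {"type":"object","properties":{"moves":{"type":"array"},"jaw":{"type":"number"},"squeeze":{"type":"number"}},"required":["moves"]}

```bash
mkdir -p pics
cat > h.py <<'E'
import numpy as np, cv2
from cell import manip, viewer
from scipy.spatial.transform import Rotation as R
def cam(n):
    c=viewer.camera(n); return c
def rot(o):
    o=np.array(o,float)
    if o.shape==(3,3): return o
    return R.from_euler('xyz',o).as_matrix()
def ray(c,uv,z):
    uv=np.atleast_2d(np.array(uv,float))
    d=np.c_[(uv[:,0]-c['cx'])/c['fx'],(uv[:,1]-c['cy'])/c['fy'],np.ones(len(uv))]@rot(c['orientation']).T
    o=np.array(c['origin'],float); t=(z-o[2])/d[:,2]
    return o+d*t[:,None]
def pts(c):
    v,u=np.mgrid[0:480,0:640]; Z=c['z_map']
    p=np.stack([(u-c['cx'])/c['fx']*Z,(v-c['cy'])/c['fy']*Z,Z],-1)@rot(c['orientation']).T+np.array(c['origin'],float)
    p[Z==0]=np.nan; return p
def proj(c,P):
    q=(np.atleast_2d(P)-np.array(c['origin'],float))@rot(c['orientation'])
    return np.c_[q[:,0]/q[:,2]*c['fx']+c['cx'],q[:,1]/q[:,2]*c['fy']+c['cy']]
E
python3 - <<'E'
from h import *
for n in('top','side'):
    c=cam(n); cv2.imwrite(f'pics/{n}0.png',c['frame']); np.save(f'{n}0.npy',c,allow_pickle=True)
    print(n,c['origin'],c['orientation'],c['fx'],c['cx'],c['cy'])
print(manip.read_state())
E
```

```text
top [ 207.20936192  -41.77460603 1914.52563815] [-2.9587526  -0.00353611 -1.58697025] 606.369470323089 316.02715215537796 244.71982758575942
side [  -59.71554819 -1287.66581038   900.97424863] [-2.08453621  0.02113711 -0.44800185] 582.8607038270067 310.87902073778406 231.745687541589
{'clock': 0.1, 'joints': array([ 1.25641398e+00,  3.00442493e-01,  1.52153638e+00,  2.43171401e-05,
        1.32071336e+00, -6.66105719e-02]), 'qd': array([-0.00060499, -0.00188065, -0.00068193, -0.00029136, -0.00022308,
       -0.00057611]), 'effort': array([ 1.73930071e-04, -5.32649374e+01, -3.53282189e+01,  7.09206867e-02,
        2.34274036e-02, -7.29376461e-05]), 'eef_pos': array([134.81012097, 532.96762542, 204.92093368]), 'eef_rot': array([-3.14049707e+00, -9.66916895e-05,  2.89381480e+00]), 'wrist_force': array([-0.11939203,  0.37987213, -0.20871482]), 'moment': array([-0.0457682 ,  0.0573392 ,  0.02280144]), 'finger_force': 0.0, 'finger_gap': 93.95257812599847}
```

View pics/top0.png

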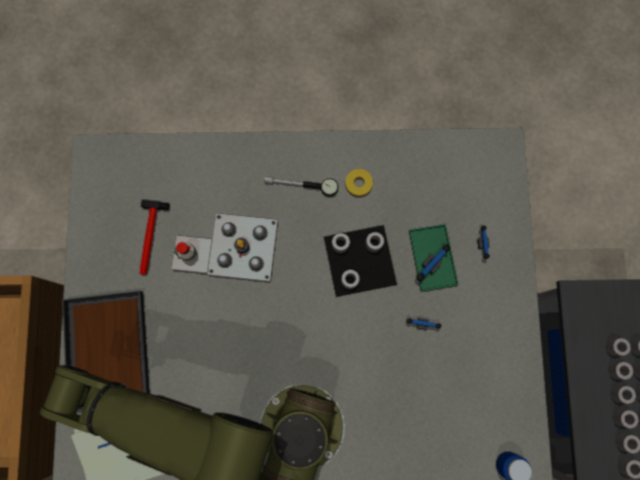

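View pics/side0.png

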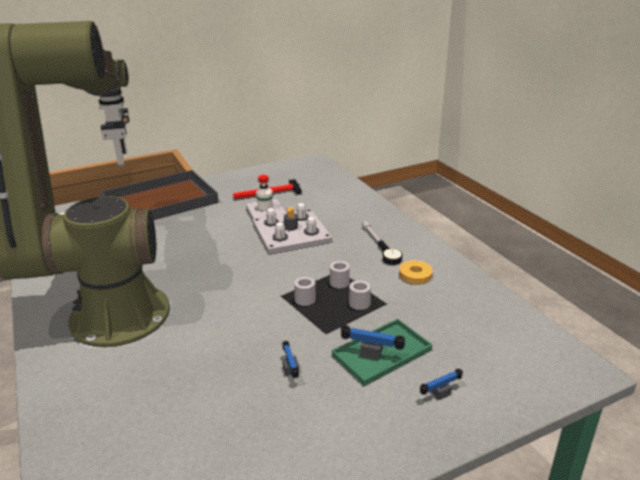

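Top view: the bushings on the mat are at (341,241), (375,241) and (350,279). The ones at (620-635,345-470) are off the table, so they are decoys. Candidates for the handle are (433,263) in the tray, which is the largest, and the small ones at (485,243) and (424,324). The cap is at (184,248); the other red thing is the hammer at (148,235). The fixture is at (243,247). The blue/white can at (515,467) is irrelevant.

```bash
cat > meas.py <<'E'
from h import *
def blobs(m,lo=15):
    n,l,s,ce=cv2.connectedComponentsWithStats(m.astype(np.uint8)); return [(s[i],ce[i],l==i) for i in range(1,n) if s[i,4]>=lo]
def hsv(c): return cv2.cvtColor(c['frame'],cv2.COLOR_BGR2HSV).astype(int)
def handles(c,z=50):
    h=hsv(c); m=(abs(h[...,0]-110)<15)&(h[...,1]>110)&(h[...,2]>50)
    out=[]
    for s,ce,l in blobs(m,30):
        q=np.argwhere(l)[:,::-1]; P=ray(c,q,z)[:,:2]; mu=P.mean(0); w,V=np.linalg.eigh(np.cov((P-mu).T)); a=V[:,1]
        t=(P-mu)@a; mid=mu+a*(t.max()+t.min())/2
        out.append((ce.round(1),mid.round(1),round(np.ptp(t),1),round(np.arctan2(a[1],a[0])%np.pi,3)))
    return out
E
python3 - <<'E'
from meas import *
c=np.load('top0.npy',allow_pickle=True).item(); s=np.load('side0.npy',allow_pickle=True).item()
for n,k in(('top',c),('side',s)):
    print(n); [print(*x) for x in handles(k)]
p=pts(c)
for n,(u,v) in dict(bench=(300,330),plate=(215,222),mat=(360,260),b1=(341,233),cap=(182,244),ring=(350,183)).items(): print(n,p[v-1:v+2,u-1:u+2].reshape(-1,3).mean(0).round(1),p[v-1:v+2,u-1:u+2,2].std())
a=cv2.resize(c['frame'][190:310,160:320],None,fx=5,fy=5,interpolation=cv2.INTER_CUBIC)
b=cv2.resize(c['frame'][200:320,310:470],None,fx=5,fy=5,interpolation=cv2.INTER_CUBIC)
cv2.imwrite('pics/cropA.png',a);cv2.imwrite('pics/cropB.png',b)
E
```

```text
top
[484.7 241.4] [ 553.9 -582.5] 73.8 0.056
[433.3 261.9] [ 492.1 -418.5] 102.0 2.378
[423.6 322.9] [ 303.6 -379.7] 74.4 1.386
[509.2 464.6] [-112.8 -609.9] 79.4 2.522
side
[372.8 337.1] [ 490.  -416.5] 107.0 2.38
[289.8 357.2] [ 299.7 -391.3] 76.9 1.38
[441.4 381. ] [ 546.7 -599.7] 82.7 0.104
bench [290.5   0.3   0.6] 6.26674082072427
plate [638.  268.9  12.4] 8.880749867011152
mat [ 5.092e+02 -1.940e+02 -2.000e-01] 3.7100312258846504
b1 [ 590.5 -133.5   38. ] 27.499596466255873
cap [544.7 346.5 133.9] 2.62921867922683
ring [ 757.9 -167.2   23.4] 3.6536491044728776
```

View pics/cropA.png

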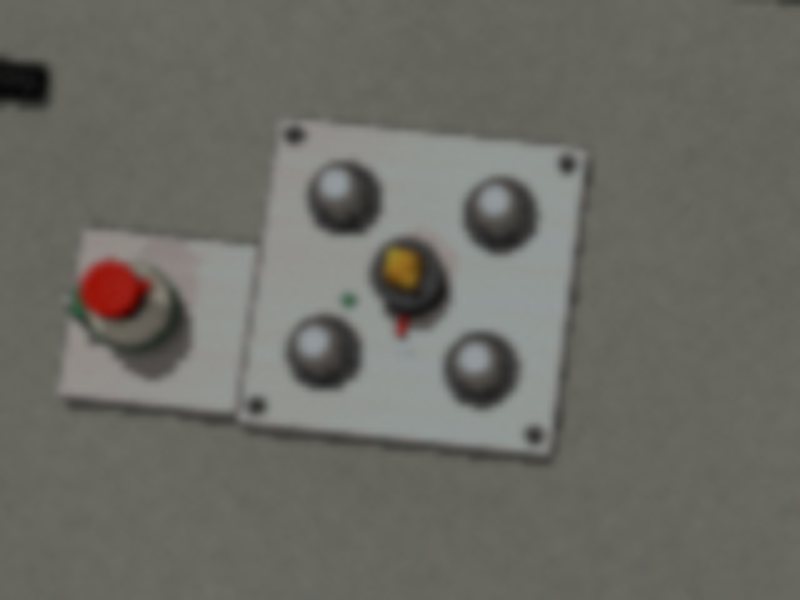

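View pics/cropB.png

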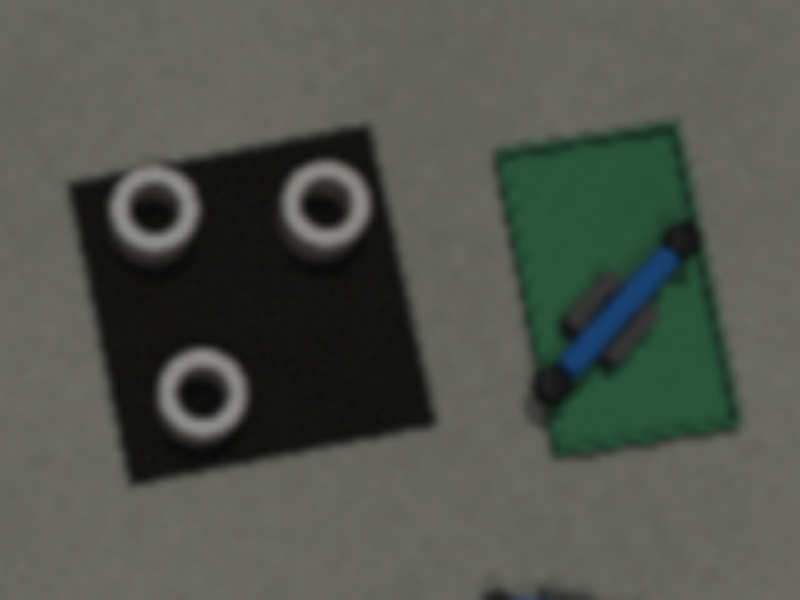

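The crops confirm the choice: the handle is the bar in the green tray (knobs at crop (552,385) and (682,240)). The three bushing rings are at crop (155,210), (326,205) and (203,395). The fixture has its ear with the red cap at (113,290), the red pointer at (402,325) and the green dot to its left.

```bash
cat >> meas.py <<'E'
def circ(P):
    A=np.c_[2*P,np.ones(len(P))]; x=np.linalg.lstsq(A,(P**2).sum(1),rcond=None)[0]; return x[:2],np.sqrt(x[2]+x[0]**2+x[1]**2)
def up(c,f=8): return cv2.resize(c['frame'],None,fx=f,fy=f,interpolation=cv2.INTER_CUBIC)
def near(c,xyz,win):  # dark/bright crop about a world point, upscaled; returns gray crop and fn crop px->image px
    u,v=proj(c,xyz)[0].round().astype(int); g=cv2.cvtColor(c['frame'],cv2.COLOR_BGR2GRAY)[v-win:v+win+1,u-win:u+win+1]
    return cv2.resize(g,None,fx=8,fy=8,interpolation=cv2.INTER_CUBIC), lambda q:(np.array(q,float)+.5)/8-.5+[u-win,v-win]
def bore(c,xy,z=55.,win=11,r=17):
    # dark hole of a bushing at its top end
    g,f=near(c,[*xy,z],win); m=g<(np.percentile(g,5)+np.percentile(g,97))/2
    cs,_=cv2.findContours(m.astype(np.uint8),cv2.RETR_LIST,cv2.CHAIN_APPROX_NONE)
    best=None
    for k in cs:
        if len(k)<20: continue
        P=ray(c,f(k[:,0]),z)[:,:2]; o,rr=circ(P); 
        if abs(rr-r)<6 and np.hypot(*(o-xy))<15 and (best is None or abs(rr-r)<abs(best[1]-r)): best=(o,rr)
    return best
def plate(c):
    h=hsv(c); p=proj(c,[[592,170,22]])[0]
    m=(h[...,1]<45)&(h[...,2]>125)
    return m
E
python3 - <<'E'
from meas import *
c=np.load('top0.npy',allow_pickle=True).item(); s=np.load('side0.npy',allow_pickle=True).item()
# bushings
for uv in((341,241.5),(375.2,240.5),(350.3,278.5)):
    xy=ray(c,uv,56)[0,:2]; print('b',xy.round(1),'top',bore(c,xy,56),'side',bore(s,xy,56))
# bolts
for uv in((294,134),(568,163),(534,435),(257,405)):
    P=ray(c,np.array(uv)/5-.4+[160,190],22)[0]
    r=[]
    for k in(c,s):
        g,f=near(k,P,4); w=np.clip(np.percentile(g,60)-g.astype(float)-15,0,None); v,u=np.mgrid[:g.shape[0],:g.shape[1]]
        r.append(ray(k,f([(u*w).sum()/w.sum(),(v*w).sum()/w.sum()]),22)[0,:2].round(1))
    print('bolt',P[:2].round(1),*r)
# cap
for n,k in(('top',c),('side',s)):
    h=hsv(k); m=((h[...,0]<8)|(h[...,0]>172))&(h[...,1]>150)&(h[...,2]>70)
    for st,ce,l in blobs(m,20): print(n,'red',ce.round(1),st,ray(k,ce,134 if n=='top' else 124)[0].round(1))
# plate mask
h=hsv(c); 
for q in((225,270),(262,260),(300,260),(230,190)): print(h[q[1],q[0]])
# tray
m=(abs(h[...,0]-78)<15)&(h[...,1]>90)&(h[...,2]>40)
for st,ce,l in blobs(m,200):
    q=np.argwhere(l)[:,::-1].astype(np.float32); print('tray',cv2.minAreaRect(ray(c,q,18)[:,:2].astype(np.float32)))
h=hsv(s);m=(abs(h[...,0]-78)<15)&(h[...,1]>90)&(h[...,2]>40)
for st,ce,l in blobs(m,200):
    q=np.argwhere(l)[:,::-1].astype(np.float32); print('trayS',cv2.minAreaRect(ray(s,q,18)[:,:2].astype(np.float32)))
E
```

```text
b [ 559.7 -132. ] top (array([ 560.38021553, -130.24443532]), np.float64(15.119695263172341)) side (array([ 560.27154396, -131.3657609 ]), np.float64(14.957379412886583))
b [ 561.2 -238.8] top (array([ 561.74077767, -237.31480909]), np.float64(15.150193714450635)) side (array([ 561.36289591, -238.56896424]), np.float64(14.250807186591867))
b [ 443.1 -157.9] top (array([ 444.07260147, -157.1153093 ]), np.float64(15.2949171234343)) side (array([ 444.14078644, -158.16584454]), np.float64(14.768857419773273))
bolt [654.  256.7] [653.7 256.6] [645.  252.9]
bolt [632.3  81.5] [632.4  78.1] [628.   69.5]
bolt [457.5 103.5] [450.1 103.7] [451.5  89.9]
bolt [479.3 277.7] [473.1 279.4] [473.2 276.9]
top red [147.6 241.2] [140 208  17  67 494] [554.9 449.3 134. ]
top red [181.9 247.8] [176 243  14  11 106] [533.1 346.6 134. ]
side red [263.  178.4] [259 175   9   8  63] [537.4 351.9 124. ]
side red [282.5 187.8] [271 183  23  10 121] [564.8 255.7 124. ]
side red [244.6 193.9] [234 190  23   9 135] [444.1 270.3 124. ]
[ 48   9 149]
[30  3 85]
[ 26  20 102]
[ 34  20 104]
tray ((539.06884765625, -419.75408935546875), (140.34043884277344, 116.50144958496094), 8.350106239318848)
tray ((468.96148681640625, -430.4813537597656), (109.95144653320312, 116.5728759765625), 8.529269218444824)
trayS ((507.9670104980469, -432.52825927734375), (202.0995330810547, 125.19914245605469), 8.331997871398926)
trayS ((688.6171875, -815.134765625), (207.97950744628906, 49.138710021972656), 30.801708221435547)
```

Run:
```python
from meas import *
c=np.load('top0.npy',allow_pickle=True).item(); s=np.load('side0.npy',allow_pickle=True).item()
for n,k in(('top',c),('side',s)):
    g=up(k,4); h=cv2.cvtColor(g,cv2.COLOR_BGR2HSV)
    uv=proj(k,[555.8,179.8,22])[0]; 
    bench=np.median(h[...,2][int(4*uv[1])-200:int(4*uv[1])+200,int(4*uv[0])-300:int(4*uv[0])+300])
    P0=np.array([555.8,179.8]); yaw=-.124
    v,u=np.where((h[...,2]>(125))&(h[...,1]<50)); q=(np.c_[u,v]+.5)/4-.5
    X=ray(k,q,22)[:,:2]
    for it in range(3):
        Rm=np.array([[np.cos(yaw),-np.sin(yaw)],[np.sin(yaw),np.cos(yaw)]])
        L=(X-P0)@Rm; ok=(abs(L[:,0])<112)&(L[:,1]>-112)&(L[:,1]<(96))
        L=L[ok]
        # edges: per-strip extremes
        def edge(ax,sgn):
            o=1-ax; b=np.arange(-85,86,5); e=[]
            for t in b:
                w=abs(L[:,o]-t)<3
                e.append(np.percentile(sgn*L[w,ax],99.5)*sgn if w.sum()>5 else np.nan)
            e=np.array(e); g=~np.isnan(e); r=e-np.nanmedian(e); g&=abs(r)<4
            return np.polyfit(b[g],e[g],1)
        xm,xp,ym=edge(0,-1),edge(0,1),edge(1,-1)
        if it==2: print(n,bench,P0.round(1),yaw,xm,xp,ym)
        dyaw=-(xm[0]+xp[0])/2*1 ; dx=(xm[1]+xp[1])/2; dy=ym[1]+100
        P0=P0+Rm@[dx,dy]; yaw+=dyaw
    print(P0.round(1),round(yaw,4),'width',xp[1]-xm[1])
    # brass square, nose top
    m=(abs(hsv(k)[...,0]-22)<10)&(hsv(k)[...,1]>120)&(hsv(k)[...,2]>70)
    for st,ce,l in blobs(m,6):
        w=ray(k,ce,83)[0]
        if abs(w[0]-556)<40 and abs(w[1]-180)<40: print('brass',ce,w,ray(k,ce,90)[0])
    m=hsv(k); m=((m[...,0]<10)|(m[...,0]>170))&(m[...,1]>100)
    for st,ce,l in blobs(m,2):
        w=ray(k,ce,62)[0]
        if np.hypot(w[0]-556,w[1]-180)<50: print('ptr',ce,st[4],w)
```

```text
top 102.0 [555.8 183.2] -0.12030215647296481 [ 2.75088988e-03 -9.69152560e+01] [-2.82109741e-03  9.69269384e+01] [-4.01427132e-03 -9.99974407e+01]
[555.8 183.2] -0.1203 width 193.84219441725725
brass [240.125      243.22916667] [553.99522587 179.32015204  83.        ] [552.66982753 178.47513885  90.        ]
ptr [240.33333333 254.16666667] 6 [523.49483533 180.98390962  62.        ]
side 172.0 [554.6 170.5] -0.12381002336446545 [-1.20471254e-03 -1.11024314e+02] [1.16732718e-03 1.11019618e+02] [-2.37879688e-04 -1.00001084e+02]
[554.6 170.5] -0.1238 width 222.04393147400637
brass [290.01785714 212.03571429] [549.41876159 166.3191732   83.        ] [544.20595669 153.8763672   90.        ]
```

```bash
cat > go.py <<'E'
import sys
from h import *
def shift(x,y,z,yaw=None):
    s=manip.read_state(); p=np.array(s['eef_pos']); o=s['eef_rot']; Rm=R.from_euler('xyz',o).as_matrix()
    d=Rm.T@(np.array([x,y,z])-p)/1000; t=0 if yaw is None else (o[2]-yaw+np.pi)%(2*np.pi)-np.pi
    print('shift',d.round(4),'turn',round(t,3),'| j6',s['joints'][5].round(2),'tilt',(R.from_euler('xyz',o).as_matrix()[:,2]).round(4))
if __name__=='__main__': shift(*map(float,sys.argv[1:]))
E
python3 go.py 536 348.5 165 1.449
```

```text
shift [-0.4342 -0.0804  0.04  ] turn 1.445 | j6 -0.07 tilt [-4.e-04 -1.e-03 -1.e+00]
```

Request:
move_arm([
  [-0.05, -0.01, 0, 0.14],
  [-0.1, -0.02, 0, 0.29],
  [-0.15, -0.03, 0, 0.43],
  [-0.2, -0.04, 0, 0.58],
  [-0.24, -0.045, 0.01, 0.72],
  [-0.28, -0.05, 0.02, 0.87],
  [-0.32, -0.06, 0.03, 1.01],
  [-0.36, -0.067, 0.04, 1.16],
  [-0.4, -0.074, 0.04, 1.3],
  [-0.434, -0.08, 0.04, 1.445],
  [-0.434, -0.08, 0.04, 1.445],
  [-0.434, -0.08, 0.04, 1.445],
], jaw=0)

```text
clock: 1.3
eef_pos: [536.0, 348.8, 164.7]
eef_rot: [-3.141, 0.001, 1.449]
wrist_force: [0.3, 0.3, 0.3]
finger_gap: 2.0
finger_force: 0.0
```

```bash
python3 go.py 536 348.5 123 1.449
python3 - <<'E'
from h import *
for n in('top','side'):
    c=cam(n); uv=proj(c,[536,348.5,134])[0].astype(int); print(n,uv)
    a=c['frame'][max(uv[1]-40,0):uv[1]+40,max(uv[0]-50,0):uv[0]+50]; a=cv2.resize(a,(400,320),interpolation=cv2.INTER_CUBIC); 
    out=a if n=='top' else np.hstack([out,a])
cv2.imwrite('pics/cap.png',out)
E
```

```text
shift [-0.0003  0.      0.0417] turn 0.0 | j6 0.64 tilt [-1.1e-03 -5.0e-04 -1.0e+00]
top [181 246]
side [262 175]
```

View pics/cap.png

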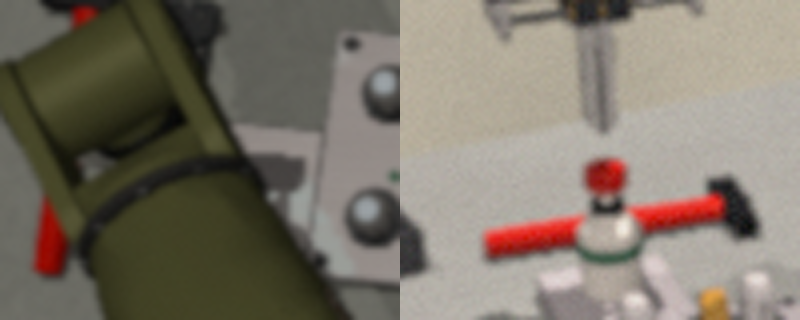

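In the side view the closed fingers are centred above the red cap (finger tip at (600,130), cap at (605,175)). The arm hides the cap in the top view. I press next.

Request:
move_arm([
  [0, 0, 0.015, 0],
  [0, 0, 0.025, 0],
  [0, 0, 0.03, 0],
  [0, 0, 0.034, 0],
  [0, 0, 0.037, 0],
  [0, 0, 0.039, 0],
  [0, 0, 0.041, 0],
  [0, 0, 0.0415, 0],
  [0, 0, 0.0415, 0],
  [0, 0, 0.0415, 0],
])

```text
clock: 2.4
eef_pos: [535.9, 349.4, 124.5]
eef_rot: [3.142, -0.0, 1.449]
wrist_force: [-5.6, 0.1, 7.0]
finger_gap: 0.7
finger_force: 3.2
```

Request:
move_arm([
  [0, 0, 0.001, 0],
  [0, 0, 0.002, 0],
  [0, 0, 0.002, 0],
  [0, 0, -0.01, 0],
  [0, 0, -0.04, 0],
  [0, 0, -0.06, 0],
  [0, 0, -0.06, 0],
  [0, 0, -0.06, 0],
])

```text
clock: 3.2
eef_pos: [536.1, 349.1, 183.5]
eef_rot: [3.141, 0.0, 1.449]
wrist_force: [-0.9, -0.2, -0.3]
finger_gap: 0.2
finger_force: 0.0
```

```bash
python3 go.py 560.3 -130.8 110 1.449
```

```text
shift [-0.4733  0.0825  0.0735] turn -0.0 | j6 0.64 tilt [ 2.e-04 -0.e+00 -1.e+00]
```

Request:
move_arm([
  [-0.05, 0.009, 0, 0],
  [-0.1, 0.018, 0, 0],
  [-0.15, 0.026, 0, 0],
  [-0.2, 0.035, 0, 0],
  [-0.25, 0.044, 0, 0],
  [-0.3, 0.052, 0, 0],
  [-0.35, 0.061, 0.02, 0],
  [-0.4, 0.07, 0.04, 0],
  [-0.44, 0.077, 0.06, 0],
  [-0.473, 0.0825, 0.0735, 0],
  [-0.473, 0.0825, 0.0735, 0],
  [-0.473, 0.0825, 0.0735, 0],
], jaw=0.094)

```text
clock: 4.4
eef_pos: [559.6, -130.7, 109.0]
eef_rot: [-3.139, -0.0, 1.447]
wrist_force: [0.3, 0.3, 0.1]
finger_gap: 92.2
finger_force: 0.0
```

```bash
python3 - <<'E'
from meas import *
s=cam('side'); c=cam('top')
for b in((560.3,-130.8),(561.5,-237.9),(444.1,-157.6)): print(bore(s,b,56),bore(c,b,56))
cv2.imwrite('pics/s1.png',s['frame'])
E
python3 go.py 560.3 -130.8 24 1.449
```

```text
None None
(array([ 561.28988715, -238.53725442]), np.float64(14.0073997146842)) (array([ 561.73309597, -237.29470428]), np.float64(15.143312198514169))
None None
shift [-0.0014  0.0001  0.0863] turn 0.001 | j6 -0.17 tilt [-2.e-04  1.e-04 -1.e+00]
```

View pics/s1.png

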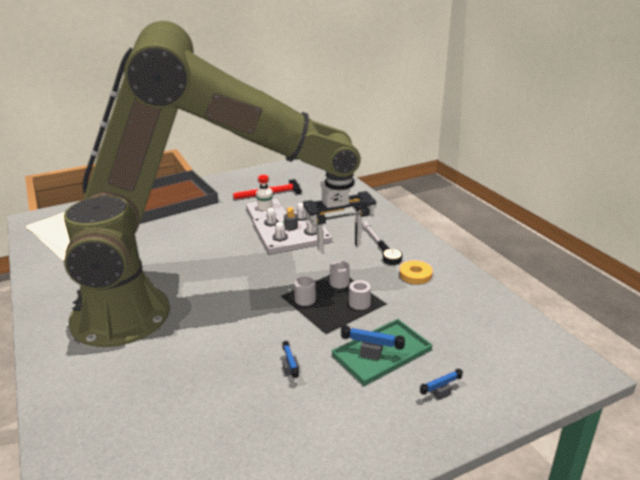

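The gripper straddles the back bushing at (340,272) with its fingers at (320,240) and (358,235). The bushings are still in place, so I descend and grip.

Request:
move_arm([
  [-0.001, 0, 0.03, 0],
  [-0.001, 0, 0.06, 0],
  [-0.001, 0, 0.08, 0],
  [-0.001, 0, 0.086, 0],
  [-0.001, 0, 0.086, 0],
  [-0.001, 0, 0.086, 0],
])

```text
clock: 5.1
eef_pos: [561.0, -131.0, 25.8]
eef_rot: [3.14, 0.0, 1.45]
wrist_force: [-0.3, -0.3, -0.1]
finger_gap: 94.0
finger_force: 0.0
```

Request:
move_arm([
  [0, 0, 0, 0],
  [0, 0, 0, 0],
  [0, 0, 0, 0],
  [0, 0, 0, 0],
  [0, 0, 0, 0],
  [0, 0, 0, 0],
  [0, 0, 0, 0],
  [0, 0, 0, 0],
  [0, 0, 0, 0],
], jaw=0.04, squeeze=40)

```text
clock: 6.0
eef_pos: [560.5, -131.4, 24.6]
eef_rot: [3.141, 0.0, 1.449]
wrist_force: [3.3, -0.7, 1.7]
finger_gap: 53.0
finger_force: 39.5
```

```bash
python3 go.py 560.3 -130.8 134 1.449
python3 - <<'E'
import numpy as np
y=-.122;c,s=np.cos(y),np.sin(y)
for a,b in((-50,-50),(50,-50),(50,50),(-50,50)): print(555.5+c*a-s*b,180+s*a+c*b)
E
```

```text
shift [ 0.0006 -0.0002 -0.1094] turn -0.0 | j6 -0.17 tilt [ 7.e-04 -3.e-04 -1.e+00]
499.78675951025787 136.45651789151265
599.0434821084874 124.28675951025787
611.2132404897421 223.54348210848735
511.9565178915126 235.71324048974213
```

Request:
move_arm([
  [0, 0, -0.03, 0],
  [0, 0, -0.07, 0],
  [0, 0, -0.1, 0],
  [0, 0, -0.11, 0],
  [0, 0, -0.11, 0],
  [0, 0, -0.11, 0],
])

```text
clock: 6.6
eef_pos: [559.3, -131.1, 132.3]
eef_rot: [-3.138, -0.001, 1.449]
wrist_force: [-0.7, -0.1, -5.8]
finger_gap: 53.2
finger_force: 39.5
```

```bash
python3 go.py 611.2 223.5 134 1.449
```

```text
shift [ 0.3583  0.0083 -0.0015] turn -0.0 | j6 -0.17 tilt [-3.1e-03  9.0e-04 -1.0e+00]
```

Request:
move_arm([
  [0.04, 0.001, -0.001, 0],
  [0.08, 0.002, -0.001, 0],
  [0.12, 0.003, -0.001, 0],
  [0.16, 0.004, -0.001, 0],
  [0.2, 0.005, -0.001, 0],
  [0.24, 0.006, -0.001, 0],
  [0.28, 0.007, -0.001, 0],
  [0.32, 0.008, -0.001, 0],
  [0.345, 0.008, -0.001, 0],
  [0.358, 0.0083, -0.001, 0],
  [0.358, 0.0083, -0.001, 0],
  [0.358, 0.0083, -0.001, 0],
])

```text
clock: 7.8
eef_pos: [611.7, 222.0, 134.3]
eef_rot: [-3.14, 0.001, 1.448]
wrist_force: [-0.0, 0.4, -5.1]
finger_gap: 53.2
finger_force: 39.5
```

```bash
python3 go.py 611.2 223.5 90 1.449
python3 - <<'E'
from h import *
out=[]
for n in('top','side'):
    c=cam(n); np.save(f'{n}1.npy',c,allow_pickle=True); uv=proj(c,[590,190,90])[0].astype(int); print(n,uv)
    a=c['frame'][max(uv[1]-60,0):uv[1]+60,max(uv[0]-50,0):uv[0]+50]; out.append(cv2.resize(a,(400,480),interpolation=cv2.INTER_CUBIC))
cv2.imwrite('pics/p1.png',np.hstack(out))
E
```

```text
shift [ 0.0015 -0.0006  0.0443] turn -0.001 | j6 0.41 tilt [-1.7e-03 -9.0e-04 -1.0e+00]
top [236 231]
side [298 204]
```

View pics/p1.png

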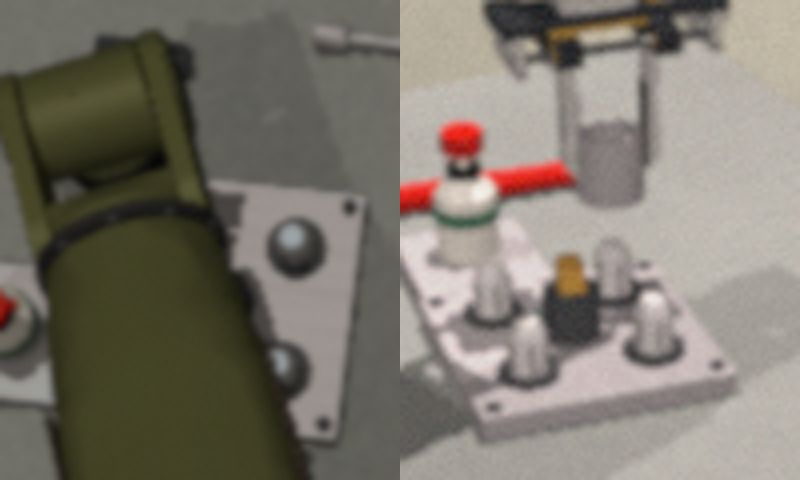

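The side view shows the held bushing (crop (611,170)) directly over spigot 3 (crop (613,255)); the arm hides it from the top. I lower it while watching the force.

Request:
move_arm([
  [0.0015, -0.0005, 0.015, 0],
  [0.0015, -0.0005, 0.03, 0],
  [0.0015, -0.0005, 0.04, 0],
  [0.0015, -0.0005, 0.045, 0],
  [0.0015, -0.0005, 0.05, 0],
  [0.0015, -0.0005, 0.055, 0],
  [0.0015, -0.0005, 0.055, 0],
  [0.0015, -0.0005, 0.055, 0],
])

```text
clock: 8.7
eef_pos: [611.8, 224.5, 80.6]
eef_rot: [3.141, -0.0, 1.449]
wrist_force: [-0.7, -0.8, -4.8]
finger_gap: 53.1
finger_force: 39.5
```

Request:
move_arm([
  [0, 0, 0.003, 0],
  [0, 0, 0.006, 0],
  [0, 0, 0.009, 0],
  [0, 0, 0.009, 0],
  [0, 0, 0.009, 0],
])

```text
clock: 9.2
eef_pos: [611.7, 224.3, 71.1]
eef_rot: [-3.141, 0.0, 1.449]
wrist_force: [1.8, -3.9, -7.5]
finger_gap: 53.3
finger_force: 39.6
```

Request:
move_arm([
  [0, 0, 0.003, 0],
  [0, 0, 0.006, 0],
  [0, 0, 0.009, 0],
  [0, 0, 0.012, 0],
  [0, 0, 0.015, 0],
  [0, 0, 0.017, 0],
  [0, 0, 0.018, 0],
  [0, 0, 0.018, 0],
])

```text
clock: 10.0
eef_pos: [611.8, 224.3, 53.1]
eef_rot: [-3.142, 0.0, 1.449]
wrist_force: [2.5, -5.9, -4.1]
finger_gap: 53.4
finger_force: 39.7
```

Request:
move_arm([
  [0, 0, 0.001, 0],
  [0, 0, 0.001, 0],
  [0, 0, 0.001, 0],
  [0, 0, 0.001, 0],
  [0, 0, 0.001, 0],
  [0, 0, 0.001, 0],
], jaw=0.08)

```text
clock: 10.6
eef_pos: [611.7, 224.6, 52.5]
eef_rot: [3.142, -0.0, 1.449]
wrist_force: [-0.3, 0.6, 0.2]
finger_gap: 79.8
finger_force: 0.0
```

Request:
move_arm([
  [0, 0, -0.03, 0],
  [0, 0, -0.06, 0],
  [0, 0, -0.09, 0],
  [0, 0, -0.09, 0],
])

```text
clock: 11.0
eef_pos: [613.3, 225.1, 147.2]
eef_rot: [3.135, -0.003, 1.449]
wrist_force: [0.6, -0.3, -0.2]
finger_gap: 79.6
finger_force: 0.0
```

```bash
python3 go.py 561.5 -237.9 110 1.449
```

```text
shift [-0.466   0.0047  0.0358] turn -0.0 | j6 0.42 tilt [ 0.0067  0.0021 -1.    ]
```

Request:
move_arm([
  [-0.045, 0.0005, 0, 0],
  [-0.09, 0.001, 0, 0],
  [-0.135, 0.0015, 0, 0],
  [-0.18, 0.002, 0, 0],
  [-0.225, 0.002, 0, 0],
  [-0.27, 0.003, 0, 0],
  [-0.315, 0.003, 0, 0],
  [-0.36, 0.0035, 0.005, 0],
  [-0.4, 0.004, 0.01, 0],
  [-0.44, 0.0045, 0.02, 0],
  [-0.466, 0.0047, 0.03, 0],
  [-0.466, 0.0047, 0.03, 0],
], jaw=0.094)

```text
clock: 12.2
eef_pos: [558.2, -241.0, 110.2]
eef_rot: [-3.139, -0.001, 1.445]
wrist_force: [0.3, 0.4, -0.3]
finger_gap: 93.9
finger_force: 0.0
```

```bash
python3 - <<'E'
from meas import *
s=cam('side'); c=cam('top')
for b,z in(((561.5,-237.9),56),((444.1,-157.6),56),((611.2,223.5),83)): print(bore(s,b,z),bore(c,b,z))
for n,k in (('t',c),('s',s)): print([x for x in handles(k) if 90<x[2]<120])
E
python3 go.py 561.5 -237.9 25 1.449
```

```text
None None
None None
None (array([611.76864154, 225.8529779 ]), np.float64(14.04302234126104))
[(array([433.3, 261.9]), array([ 492.1, -418.5]), np.float64(102.0), np.float64(2.378))]
[(array([372.5, 337.1]), array([ 489.4, -415.9]), np.float64(107.3), np.float64(2.382))]
shift [0.0007 0.0022 0.0868] turn -0.001 | j6 -0.34 tilt [-1.e-03  7.e-04 -1.e+00]
```

Request:
move_arm([
  [0.0007, 0.002, 0.03, 0],
  [0.0007, 0.002, 0.06, 0],
  [0.0007, 0.002, 0.08, 0],
  [0.0007, 0.002, 0.086, 0],
  [0.0007, 0.002, 0.087, 0],
  [0.0007, 0.002, 0.087, 0],
])

```text
clock: 12.9
eef_pos: [562.5, -237.8, 26.7]
eef_rot: [3.14, 0.0, 1.449]
wrist_force: [0.1, 0.1, 0.1]
finger_gap: 93.8
finger_force: 0.0
```

Request:
move_arm([
  [0, 0, 0, 0],
  [0, 0, 0, 0],
  [0, 0, 0, 0],
  [0, 0, 0, 0],
  [0, 0, 0, 0],
  [0, 0, 0, 0],
  [0, 0, 0, 0],
  [0, 0, 0, 0],
  [0, 0, 0, 0],
], jaw=0.04, squeeze=40)

```text
clock: 13.8
eef_pos: [562.0, -238.2, 25.6]
eef_rot: [3.141, 0.0, 1.449]
wrist_force: [2.7, -0.4, 1.5]
finger_gap: 53.1
finger_force: 40.0
```

Request:
move_arm([
  [0, 0, -0.03, 0],
  [0, 0, -0.07, 0],
  [0, 0, -0.1, 0],
  [0, 0, -0.11, 0],
  [0, 0, -0.11, 0],
  [0, 0, -0.11, 0],
])

```text
clock: 14.4
eef_pos: [560.8, -237.7, 133.2]
eef_rot: [-3.138, -0.001, 1.449]
wrist_force: [0.1, -0.1, -5.3]
finger_gap: 53.2
finger_force: 40.0
```

```bash
python3 go.py 599 123.5 134 1.449
```

```text
shift [ 0.3631 -0.0061 -0.0004] turn -0.0 | j6 -0.34 tilt [-0.003   0.0015 -1.    ]
```

Request:
move_arm([
  [0.04, -0.001, -0.001, 0],
  [0.08, -0.002, -0.001, 0],
  [0.12, -0.002, -0.001, 0],
  [0.16, -0.003, -0.001, 0],
  [0.2, -0.004, -0.001, 0],
  [0.24, -0.004, -0.001, 0],
  [0.28, -0.005, -0.001, 0],
  [0.32, -0.006, -0.001, 0],
  [0.35, -0.006, -0.001, 0],
  [0.363, -0.0065, -0.001, 0],
  [0.363, -0.0065, -0.001, 0],
  [0.363, -0.0065, -0.001, 0],
])

```text
clock: 15.6
eef_pos: [599.0, 122.1, 135.2]
eef_rot: [-3.14, 0.001, 1.449]
wrist_force: [0.2, -0.5, -5.9]
finger_gap: 53.4
finger_force: 40.0
```

```bash
python3 - <<'E'
from meas import *
c=cam('top'); s=cam('side'); np.save('side2.npy',s,allow_pickle=True)
uv=proj(s,[599,124,90])[0].astype(int); a=s['frame'][uv[1]-60:uv[1]+60,uv[0]-50:uv[0]+50]
cv2.imwrite('pics/p2.png',cv2.resize(a,(500,600),interpolation=cv2.INTER_CUBIC))
E
python3 go.py 599 123.7 80 1.449
```

```text
shift [ 0.002  -0.0005  0.0559] turn -0.002 | j6 0.26 tilt [-9.e-04 -4.e-04 -1.e+00]
```

View pics/p2.png

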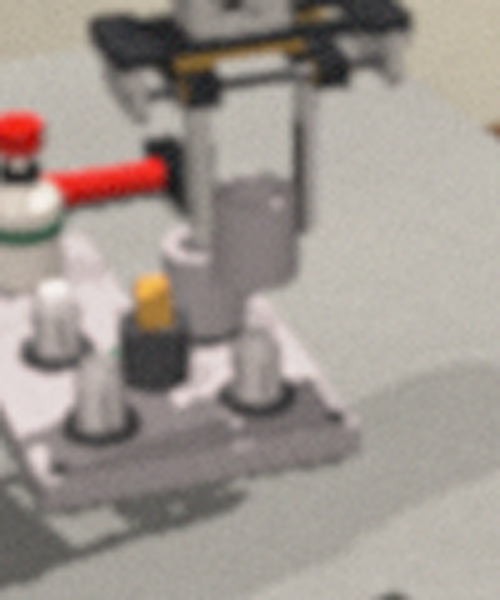

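The bushing on spigot 3 is seated (crop (205,285)). The held bushing at (256,235) is directly above spigot 2 at (257,350).

Request:
move_arm([
  [0.0015, -0.0005, 0.015, 0],
  [0.0015, -0.0005, 0.03, 0],
  [0.0015, -0.0005, 0.04, 0],
  [0.0015, -0.0005, 0.045, 0],
  [0.0015, -0.0005, 0.05, 0],
  [0.0015, -0.0005, 0.055, 0],
  [0.0015, -0.0005, 0.06, 0],
  [0.0015, -0.0005, 0.063, 0],
  [0.0015, -0.0005, 0.063, 0],
])

```text
clock: 16.6
eef_pos: [599.0, 124.5, 73.1]
eef_rot: [-3.141, 0.0, 1.449]
wrist_force: [0.4, -0.2, -5.0]
finger_gap: 53.4
finger_force: 40.0
```

Request:
move_arm([
  [0, 0, 0.003, 0],
  [0, 0, 0.006, 0],
  [0, 0, 0.009, 0],
  [0, 0, 0.012, 0],
  [0, 0, 0.015, 0],
  [0, 0, 0.017, 0],
  [0, 0, 0.018, 0],
  [0, 0, 0.018, 0],
])

```text
clock: 17.4
eef_pos: [599.1, 124.5, 55.3]
eef_rot: [-3.141, 0.0, 1.449]
wrist_force: [-0.7, -0.0, -5.4]
finger_gap: 53.2
finger_force: 40.0
```

Request:
move_arm([
  [0, 0, 0.001, 0],
  [0, 0, 0.002, 0],
  [0, 0, 0.0025, 0],
  [0, 0, 0.0025, 0],
  [0, 0, 0.0025, 0],
])

```text
clock: 17.9
eef_pos: [599.3, 124.6, 53.6]
eef_rot: [3.141, -0.0, 1.449]
wrist_force: [-3.9, -1.3, 5.2]
finger_gap: 53.4
finger_force: 40.0
```

Request:
move_arm([
  [0, 0, 0, 0],
  [0, 0, 0, 0],
  [0, 0, 0, 0],
  [0, 0, 0, 0],
  [0, 0, 0, 0],
], jaw=0.08)

```text
clock: 18.4
eef_pos: [599.2, 124.5, 52.9]
eef_rot: [-3.142, -0.0, 1.449]
wrist_force: [0.4, 0.7, 0.8]
finger_gap: 80.1
finger_force: 0.0
```

Request:
move_arm([
  [0, 0, -0.03, 0],
  [0, 0, -0.06, 0],
  [0, 0, -0.09, 0],
  [0, 0, -0.09, 0],
  [0, 0, -0.09, 0],
  [0, 0, -0.09, 0],
])

```text
clock: 19.0
eef_pos: [598.6, 124.4, 141.6]
eef_rot: [-3.14, 0.001, 1.449]
wrist_force: [0.5, -0.2, -0.3]
finger_gap: 79.9
finger_force: 0.0
```

```bash
python3 go.py 444.1 -157.6 110 1.449
python3 - <<'E'
from meas import *
for n in('side','top'):
    k=cam(n); print(n,bore(k,(444.1,-157.6),56))
E
```

```text
shift [-0.2987 -0.119   0.032 ] turn -0.0 | j6 0.27 tilt [-1.9e-03 -3.0e-04 -1.0e+00]
side (array([ 444.17029892, -158.13732957]), np.float64(14.632474360022016))
top (array([ 444.10271308, -157.13284537]), np.float64(15.316967611104525))
```

Request:
move_arm([
  [-0.04, -0.016, 0, 0],
  [-0.08, -0.032, 0, 0],
  [-0.12, -0.048, 0, 0],
  [-0.16, -0.064, 0, 0],
  [-0.2, -0.08, 0, 0],
  [-0.24, -0.096, 0.01, 0],
  [-0.28, -0.112, 0.02, 0],
  [-0.2987, -0.119, 0.03, 0],
  [-0.2987, -0.119, 0.032, 0],
  [-0.2987, -0.119, 0.032, 0],
  [-0.2987, -0.119, 0.032, 0],
], jaw=0.094)

```text
clock: 20.2
eef_pos: [445.2, -156.7, 111.1]
eef_rot: [3.141, -0.0, 1.45]
wrist_force: [-0.5, -1.0, -0.4]
finger_gap: 94.2
finger_force: 0.0
```

```bash
python3 go.py 444.1 -157.6 24.5 1.449
```

```text
shift [-0.0011 -0.001   0.0866] turn 0.001 | j6 -0.3 tilt [ 1.e-04  1.e-04 -1.e+00]
```

Request:
move_arm([
  [-0.001, -0.001, 0.03, 0],
  [-0.001, -0.001, 0.06, 0],
  [-0.001, -0.001, 0.08, 0],
  [-0.001, -0.001, 0.086, 0],
  [-0.001, -0.001, 0.0865, 0],
  [-0.001, -0.001, 0.0865, 0],
])

```text
clock: 20.8
eef_pos: [444.3, -158.2, 25.4]
eef_rot: [3.14, 0.0, 1.449]
wrist_force: [0.0, -0.5, 0.6]
finger_gap: 94.1
finger_force: 0.0
```

Request:
move_arm([
  [0, 0, 0, 0],
  [0, 0, 0, 0],
  [0, 0, 0, 0],
  [0, 0, 0, 0],
  [0, 0, 0, 0],
  [0, 0, 0, 0],
  [0, 0, 0, 0],
  [0, 0, 0, 0],
  [0, 0, 0, 0],
], jaw=0.04, squeeze=40)

```text
clock: 21.7
eef_pos: [444.0, -158.5, 24.7]
eef_rot: [3.141, 0.0, 1.449]
wrist_force: [4.0, -1.8, 1.5]
finger_gap: 53.0
finger_force: 39.6
```

Request:
move_arm([
  [0, 0, -0.03, 0],
  [0, 0, -0.07, 0],
  [0, 0, -0.1, 0],
  [0, 0, -0.11, 0],
  [0, 0, -0.11, 0],
  [0, 0, -0.11, 0],
  [0, 0, -0.11, 0],
])

```text
clock: 22.4
eef_pos: [442.7, -158.0, 132.5]
eef_rot: [-3.138, -0.001, 1.449]
wrist_force: [-0.5, 0.5, -6.6]
finger_gap: 52.8
finger_force: 39.6
```

```bash
python3 go.py 499.8 136.4 134 1.449
```

```text
shift [ 0.2991  0.0209 -0.0012] turn -0.0 | j6 -0.3 tilt [-0.0032  0.0014 -1.    ]
```

Request:
move_arm([
  [0.04, 0.003, -0.001, 0],
  [0.08, 0.006, -0.001, 0],
  [0.12, 0.008, -0.001, 0],
  [0.16, 0.011, -0.001, 0],
  [0.2, 0.014, -0.001, 0],
  [0.24, 0.017, -0.001, 0],
  [0.28, 0.02, -0.001, 0],
  [0.299, 0.02, -0.001, 0],
  [0.299, 0.02, -0.001, 0],
  [0.299, 0.02, -0.001, 0],
  [0.299, 0.02, -0.001, 0],
])

```text
clock: 23.5
eef_pos: [499.5, 135.2, 134.7]
eef_rot: [-3.14, 0.001, 1.448]
wrist_force: [0.2, -0.1, -6.7]
finger_gap: 53.0
finger_force: 39.6
```

```bash
python3 go.py 499.8 136 70 1.449
```

```text
shift [0.0008 0.0003 0.0647] turn -0.001 | j6 0.32 tilt [-1.3e-03 -4.0e-04 -1.0e+00]
```

Request:
move_arm([
  [0.001, 0.0003, 0.015, 0],
  [0.001, 0.0003, 0.03, 0],
  [0.001, 0.0003, 0.04, 0],
  [0.001, 0.0003, 0.045, 0],
  [0.001, 0.0003, 0.05, 0],
  [0.001, 0.0003, 0.055, 0],
  [0.001, 0.0003, 0.06, 0],
  [0.001, 0.0003, 0.063, 0],
  [0.001, 0.0003, 0.063, 0],
])

```text
clock: 24.4
eef_pos: [500.1, 136.9, 72.1]
eef_rot: [-3.141, 0.0, 1.449]
wrist_force: [1.1, -1.3, -7.2]
finger_gap: 53.1
finger_force: 39.6
```

Request:
move_arm([
  [0, 0, 0.003, 0],
  [0, 0, 0.006, 0],
  [0, 0, 0.009, 0],
  [0, 0, 0.012, 0],
  [0, 0, 0.015, 0],
  [0, 0, 0.017, 0],
  [0, 0, 0.0185, 0],
  [0, 0, 0.02, 0],
  [0, 0, 0.02, 0],
])

```text
clock: 25.3
eef_pos: [500.3, 136.9, 52.7]
eef_rot: [3.141, 0.0, 1.449]
wrist_force: [-0.5, -3.7, -0.9]
finger_gap: 52.9
finger_force: 39.7
```

Request:
move_arm([
  [0, 0, 0, 0],
  [0, 0, 0, 0],
  [0, 0, 0, 0],
  [0, 0, 0, 0],
  [0, 0, 0, 0],
], jaw=0.08)

```text
clock: 25.8
eef_pos: [500.3, 137.0, 52.5]
eef_rot: [3.141, -0.0, 1.449]
wrist_force: [-0.0, 0.0, -0.9]
finger_gap: 79.9
finger_force: 0.0
```

Request:
move_arm([
  [0, 0, -0.03, 0],
  [0, 0, -0.06, 0],
  [0, 0, -0.1, 0],
  [0, 0, -0.13, 0],
  [-0.04, 0, -0.13, 0],
  [-0.08, 0, -0.13, 0],
  [-0.13, 0, -0.13, 0],
  [-0.18, 0, -0.13, 0],
  [-0.22, 0, -0.13, 0],
  [-0.25, 0, -0.13, 0],
  [-0.25, 0, -0.13, 0],
  [-0.25, 0, -0.13, 0],
])

```text
clock: 27.0
eef_pos: [469.7, -111.4, 182.4]
eef_rot: [3.142, -0.0, 1.447]
wrist_force: [-0.5, 0.3, 0.1]
finger_gap: 80.1
finger_force: 0.0
```

Run:
```python
from meas import *
c=cam('top'); s=cam('side')
np.save('top3.npy',c,allow_pickle=True);np.save('side3.npy',s,allow_pickle=True)
for k in(c,s): print([x[1:] for x in handles(k,55) if 90<x[2]<120])
h=hsv(c); m=(abs(h[...,0]-78)<15)&(h[...,1]>90)&(h[...,2]>40)
q=np.vstack([np.argwhere(l)[:,::-1] for st,ce,l in blobs(m,200)]).astype(np.float32)
for z in(4,18): print('tray',cv2.minAreaRect(ray(c,q,z)[:,:2].astype(np.float32)))
# knobs: dark blobs along bar
out=[]
for k in(c,s):
    uv=proj(k,[556,180,75])[0].astype(int); a=k['frame'][uv[1]-45:uv[1]+45,uv[0]-45:uv[0]+45]; out.append(cv2.resize(a,(400,400),interpolation=cv2.INTER_CUBIC)); print(uv)
cv2.imwrite('pics/p3.png',np.hstack(out))
```

```text
[(array([ 491.3, -417.5]), np.float64(101.7), np.float64(2.378))]
[(array([ 486.5, -421.3]), np.float64(105.6), np.float64(2.388))]
tray ((513.8300170898438, -426.8421936035156), (197.53005981445312, 117.438232421875), 8.452012062072754)
tray ((511.58319091796875, -424.02044677734375), (196.0826416015625, 116.57766723632812), 8.452014923095703)
[240 243]
[290 212]
```

View pics/p3.png

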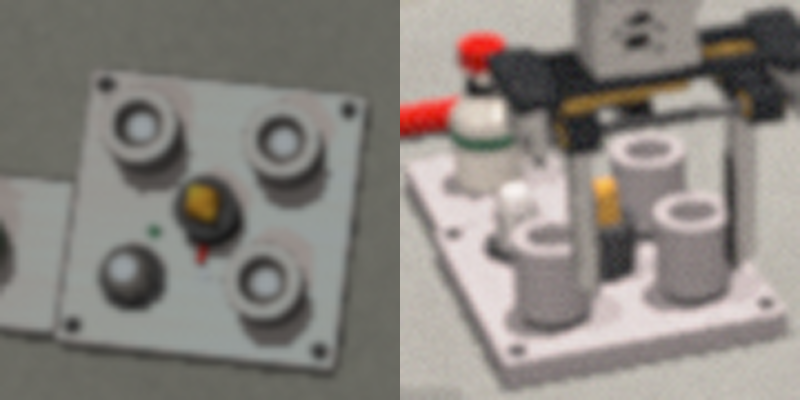

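All three bushings sit on their seats: top crop rings at (143,125), (283,143) and (265,283), with spigot 4 empty at (132,275). The red pointer at (203,253) is near the open mark. Next I fetch the handle.

```bash
python3 go.py 490.7 -417.6 105 2.38
```

```text
shift [-0.3024  0.0578  0.0774] turn -0.93 | j6 -0.19 tilt [-0.e+00  2.e-04 -1.e+00]
```

Request:
move_arm([
  [-0.04, 0.008, 0, -0.13],
  [-0.08, 0.016, 0, -0.26],
  [-0.12, 0.023, 0, -0.39],
  [-0.16, 0.03, 0, -0.52],
  [-0.2, 0.038, 0.01, -0.65],
  [-0.24, 0.046, 0.03, -0.78],
  [-0.27, 0.052, 0.05, -0.9],
  [-0.302, 0.058, 0.07, -0.93],
  [-0.302, 0.058, 0.077, -0.93],
  [-0.302, 0.058, 0.077, -0.93],
  [-0.302, 0.058, 0.077, -0.93],
], jaw=0.06)

```text
clock: 28.2
eef_pos: [491.4, -416.7, 106.2]
eef_rot: [3.141, 0.001, 2.38]
wrist_force: [-0.1, -0.0, 1.3]
finger_gap: 59.9
finger_force: 0.0
```

```bash
python3 go.py 490.7 -417.6 39 2.38
python3 - <<'E'
from meas import *
s=cam('side'); print([x[1:] for x in handles(s,55)])
uv=proj(s,[490,-417,80])[0].astype(int); a=s['frame'][uv[1]-60:uv[1]+60,uv[0]-80:uv[0]+80]
cv2.imwrite('pics/p4.png',cv2.resize(a,(640,480),interpolation=cv2.INTER_CUBIC))
E
```

```text
shift [-0.     -0.0011  0.0672] turn -0.0 | j6 -1.57 tilt [ 5.e-04 -3.e-04 -1.e+00]
[(array([ 486.1, -422.3]), np.float64(104.5), np.float64(2.411)), (array([ 297.6, -396. ]), np.float64(76.5), np.float64(1.387)), (array([ 543.1, -603.7]), np.float64(82.2), np.float64(0.102))]
```

View pics/p4.png

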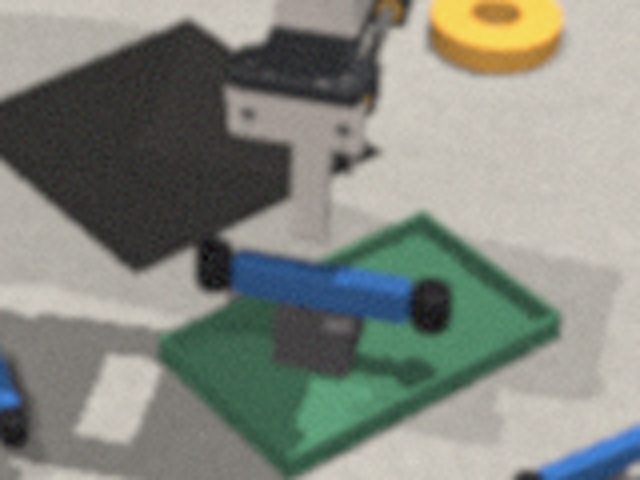

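The finger (crop (312,235)) is above the bar's middle (bar from (213,262) to (432,305)). The near finger stands off towards the camera, which explains the small offset. I descend.

Request:
move_arm([
  [0, -0.001, 0.025, 0],
  [0, -0.001, 0.045, 0],
  [0, -0.001, 0.058, 0],
  [0, -0.001, 0.065, 0],
  [0, -0.001, 0.067, 0],
  [0, -0.001, 0.067, 0],
  [0, -0.001, 0.067, 0],
])

```text
clock: 28.95
eef_pos: [490.3, -419.0, 39.4]
eef_rot: [-3.142, 0.001, 2.379]
wrist_force: [-0.0, 0.4, -0.5]
finger_gap: 60.0
finger_force: 0.0
```

Request:
move_arm([
  [0, 0, 0, 0],
  [0, 0, 0, 0],
  [0, 0, 0, 0],
  [0, 0, 0, 0],
  [0, 0, 0, 0],
  [0, 0, 0, 0],
  [0, 0, 0, 0],
  [0, 0, 0, 0],
  [0, 0, 0, 0],
], jaw=0.005, squeeze=45)

```text
clock: 29.85
eef_pos: [490.0, -418.6, 38.4]
eef_rot: [3.142, -0.0, 2.379]
wrist_force: [1.5, 1.4, -0.3]
finger_gap: 15.8
finger_force: 45.0
```

Request:
move_arm([
  [0, 0, -0.03, 0],
  [0, 0, -0.06, 0],
  [0, 0, -0.09, 0],
  [0, 0, -0.12, 0],
  [0, 0, -0.14, 0],
  [0, 0, -0.14, 0],
  [0, 0, -0.14, 0],
  [0, 0, -0.14, 0],
])

```text
clock: 30.65
eef_pos: [489.4, -418.3, 176.4]
eef_rot: [-3.141, -0.003, 2.379]
wrist_force: [-0.2, -0.2, -3.7]
finger_gap: 15.4
finger_force: 45.0
```

```bash
python3 go.py 555.8 180.4 180 2.99
python3 - <<'E'
from meas import *
s=cam('side');c=cam('top'); st=manip.read_state(); print(st['eef_pos'],st['eef_rot'])
z=st['eef_pos'][2]+11
for k in(c,s): print([x[1:] for x in handles(k,z)][:3])
E
```

```text
shift [ 0.3657  0.4787 -0.0026] turn -0.611 | j6 -1.57 tilt [-0.0022  0.0019 -1.    ]
[ 489.54732536 -418.44492704  176.83627459] [-3.14152995e+00 -2.37076666e-03  2.37872554e+00]
[(array([ -6.1, 490.8]), np.float64(118.9), np.float64(1.87)), (array([ -89. , -565.9]), np.float64(72.9), np.float64(2.581))]
[(array([ 460.4, -400.3]), np.float64(52.0), np.float64(1.488)), (array([ 508.1, -440.6]), np.float64(44.4), np.float64(2.309)), (array([ 241.5, -534.9]), np.float64(65.7), np.float64(1.383))]
```

Request:
move_arm([
  [0.024, 0.032, -0.003, -0.04],
  [0.048, 0.064, -0.003, -0.1],
  [0.072, 0.096, -0.003, -0.15],
  [0.096, 0.128, -0.003, -0.2],
  [0.12, 0.16, -0.003, -0.25],
  [0.144, 0.192, -0.003, -0.3],
  [0.168, 0.224, -0.003, -0.35],
  [0.192, 0.256, -0.003, -0.4],
  [0.216, 0.288, -0.003, -0.45],
  [0.24, 0.32, -0.003, -0.5],
  [0.26, 0.345, -0.003, -0.55],
  [0.28, 0.37, -0.003, -0.611],
])

```text
clock: 31.95
eef_pos: [542.9, 43.8, 180.8]
eef_rot: [-3.141, -0.001, 2.992]
wrist_force: [0.2, -0.5, -3.6]
finger_gap: 15.4
finger_force: 45.0
```

```bash
python3 go.py 555.8 180.4 180 2.99
```

```text
shift [0.0075 0.137  0.0007] turn 0.002 | j6 -1.41 tilt [-1.e-03 -1.e-04 -1.e+00]
```

Request:
move_arm([
  [0.002, 0.035, 0, 0],
  [0.004, 0.07, 0, 0],
  [0.006, 0.105, 0, 0],
  [0.007, 0.125, 0.01, 0.002],
  [0.0075, 0.135, 0.02, 0.002],
  [0.0075, 0.136, 0.03, 0.002],
  [0.0075, 0.136, 0.04, 0.002],
  [0.0075, 0.136, 0.04, 0.002],
  [0.0075, 0.136, 0.04, 0.002],
])

```text
clock: 32.85
eef_pos: [556.4, 176.9, 141.5]
eef_rot: [-3.141, -0.0, 2.987]
wrist_force: [-0.5, -0.2, -2.7]
finger_gap: 15.7
finger_force: 45.0
```

```bash
python3 go.py 555.8 180.4 110 2.99
python3 - <<'E'
from meas import *
s=cam('side')
uv=proj(s,[555.8,180.4,90])[0].astype(int); print(uv); a=s['frame'][uv[1]-45:uv[1]+45,uv[0]-45:uv[0]+45]
cv2.imwrite('pics/p5.png',cv2.resize(a,(540,540),interpolation=cv2.INTER_CUBIC))
E
```

```text
shift [0.0012 0.0034 0.0315] turn -0.003 | j6 -1.17 tilt [-2.e-04 -1.e-04 -1.e+00]
[289 207]
```

View pics/p5.png

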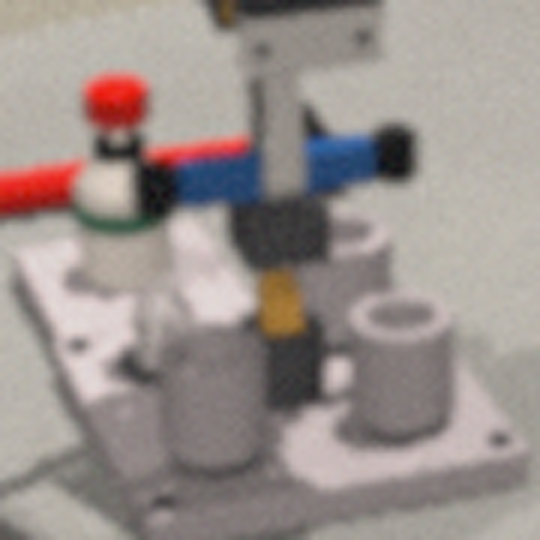

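The side crop shows the held hub (283,232) over the brass square (282,300). I correct by 3 mm and lower it gently.

Request:
move_arm([
  [0.0005, 0.002, 0, 0],
  [0.001, 0.003, 0, -0.003],
  [0.001, 0.003, 0.008, -0.003],
  [0.001, 0.003, 0.014, -0.003],
  [0.001, 0.003, 0.018, -0.003],
  [0.001, 0.003, 0.021, -0.003],
  [0.001, 0.003, 0.024, -0.003],
  [0.001, 0.003, 0.026, -0.003],
  [0.001, 0.003, 0.026, -0.003],
])

```text
clock: 33.8
eef_pos: [556.1, 181.0, 115.4]
eef_rot: [3.141, 0.001, 2.991]
wrist_force: [2.8, 2.1, -6.0]
finger_gap: 15.5
finger_force: 45.0
```

Request:
move_arm([
  [0, 0, 0.003, 0],
  [0, 0, 0.006, 0],
  [0, 0, 0.009, 0],
  [0, 0, 0.012, 0],
  [0, 0, 0.015, 0],
  [0, 0, 0.017, 0],
  [0, 0, 0.018, 0],
  [0, 0, 0.018, 0],
])

```text
clock: 34.6
eef_pos: [556.2, 181.1, 97.5]
eef_rot: [3.141, 0.001, 2.991]
wrist_force: [5.7, 3.5, -1.8]
finger_gap: 15.6
finger_force: 45.0
```

```bash
python3 -c "
from h import *
s=manip.read_state();print(s['moment'],s['wrist_force'],s['eef_pos'])"
```

```text
[ 0.63064924 -1.28488716 -0.05731129] [ 5.73463133  3.48118661 -1.80132852] [556.16497578 181.09538993  97.46367518]
```

Request:
move_arm([
  [-0.0003, 0.0003, 0.0005, 0],
  [-0.0005, 0.0005, 0.001, 0],
  [-0.0005, 0.0005, 0.0015, 0],
  [-0.0005, 0.0005, 0.0015, 0],
  [-0.0005, 0.0005, 0.0015, 0],
  [-0.0005, 0.0005, 0.0015, 0],
])

```text
clock: 35.2
eef_pos: [556.4, 181.3, 96.3]
eef_rot: [-3.142, 0.0, 2.991]
wrist_force: [1.8, 0.0, 5.5]
finger_gap: 15.7
finger_force: 45.0
```

Request:
move_arm([
  [0, 0, 0, 0.08],
  [0, 0, 0, 0.16],
  [0, 0, 0, 0.25],
  [0, 0, 0, 0.34],
  [0, 0, 0, 0.43],
  [0, 0, 0, 0.52],
  [0, 0, 0, 0.61],
  [0, 0, 0, 0.7],
  [0, 0, 0, 0.79],
  [0, 0, 0, 0.88],
  [0, 0, 0, 0.96],
  [0, 0, 0, 1.02],
])

```text
clock: 36.4
eef_pos: [556.5, 181.3, 96.3]
eef_rot: [3.141, 0.0, 1.968]
wrist_force: [1.9, 1.1, 5.7]
finger_gap: 15.7
finger_force: 45.0
```

```bash
python3 -c "
from h import *
s=manip.read_state();print(s['moment'],s['wrist_force'],s['eef_pos'],s['eef_rot'])"
```

```text
[ 0.00536063 -0.24502832  0.16520526] [1.85794414 1.08817511 5.68423591] [556.46001251 181.33357985  96.29565286] [3.14124175e+00 1.67527067e-04 1.96779471e+00]
```

Friction is 0.17 N m, so the drive follows. I continue to the stop.

Request:
move_arm([
  [0, 0, 0, 0.05],
  [0, 0, 0, 0.1],
  [0, 0, 0, 0.14],
  [0, 0, 0, 0.18],
  [0, 0, 0, 0.22],
  [0, 0, 0, 0.25],
  [0, 0, 0, 0.25],
])

```text
clock: 37.1
eef_pos: [556.4, 181.3, 96.3]
eef_rot: [3.141, 0.0, 1.72]
wrist_force: [2.9, 0.0, 6.2]
finger_gap: 15.9
finger_force: 45.0
```

```bash
python3 -c "
from h import *
s=manip.read_state();print(s['moment'],s['wrist_force'],s['eef_pos'],s['eef_rot'])"
```

```text
[ 0.04501203 -0.23194944  0.0262163 ] [2.89032482 0.03367605 6.24746425] [556.37888069 181.27212328  96.26540143] [3.14145817e+00 1.12516178e-04 1.71979094e+00]
```

Request:
move_arm([
  [0, 0, 0, 0.03],
  [0, 0, 0, 0.06],
  [0, 0, 0, 0.09],
  [0, 0, 0, 0.12],
  [0, 0, 0, 0.12],
])

```text
clock: 37.6
eef_pos: [556.5, 181.3, 96.3]
eef_rot: [3.141, 0.0, 1.601]
wrist_force: [2.4, -0.8, 4.3]
finger_gap: 16.1
finger_force: 47.1
```

Run:
```python
from meas import *
s=manip.read_state();print(s['moment'],s['wrist_force'],s['eef_pos'],s['eef_rot'])
k=cam('side'); print([x[1:] for x in handles(k,106)])
uv=proj(k,[555.8,180.4,80])[0].astype(int); a=k['frame'][uv[1]-45:uv[1]+45,uv[0]-45:uv[0]+45]
cv2.imwrite('pics/p6.png',cv2.resize(a,(540,540),interpolation=cv2.INTER_CUBIC))
```

```text
[ 0.00363887 -0.32205029  1.03879742] [ 2.37801985 -0.83378516  4.28372455] [556.48735446 181.31184799  96.30587545] [3.14103126e+00 4.15835714e-04 1.60126032e+00]
[(array([558.2, 158. ]), np.float64(82.5), np.float64(1.313)), (array([ 276., -450.]), np.float64(71.3), np.float64(1.382)), (array([ 506.8, -645. ]), np.float64(77.2), np.float64(0.1))]
```

View pics/p6.png

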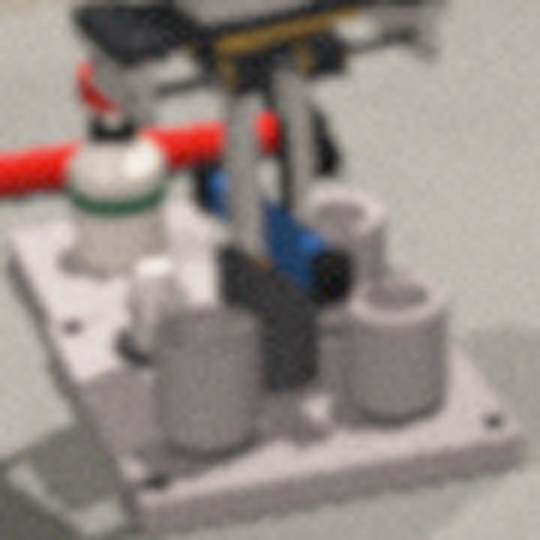

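The handle is down on the drive and turned so that its bar points at the camera. The moment of 1.04 N m means the stop is reached. I press slightly further, dwell, then ease off.

Request:
move_arm([
  [0, 0, 0, 0.03],
  [0, 0, 0, 0.05],
  [0, 0, 0, 0.05],
  [0, 0, 0, 0.05],
])

```text
clock: 38.05
eef_pos: [556.4, 181.7, 96.3]
eef_rot: [3.141, -0.0, 1.552]
wrist_force: [2.1, 2.5, 4.6]
finger_gap: 16.4
finger_force: 47.8
```

```bash
python3 -c "
from h import *
s=manip.read_state();print(s['moment'],s['wrist_force'],s['eef_pos'],s['eef_rot'])"
```

```text
[ 0.56551515 -0.27733336  1.01808414] [2.06080383 2.53931889 4.63601774] [556.43644296 181.67447265  96.31048572] [ 3.14106518e+00 -2.35048929e-04  1.55225276e+00]
```

Request:
move_arm([
  [0, 0, 0, -0.04],
  [0, 0, 0, -0.08],
  [0, 0, 0, -0.1],
  [0, 0, 0, -0.1],
])

```text
clock: 38.45
eef_pos: [556.4, 181.7, 96.3]
eef_rot: [3.141, -0.001, 1.652]
wrist_force: [2.1, 2.7, 4.7]
finger_gap: 15.5
finger_force: 44.6
```

```bash
python3 -c "
from h import *
s=manip.read_state();print(s['moment'],s['wrist_force'])"
```

```text
[ 0.58475543 -0.28997859  0.15015067] [2.11748637 2.67042956 4.71123827]
```

Request:
move_arm([
  [0, 0, -0.005, 0],
  [0, 0, -0.01, 0],
  [0, 0, -0.015, 0],
  [0, 0, -0.02, 0],
  [0, 0, -0.03, 0],
  [0, 0, -0.04, 0],
  [0, 0, -0.06, 0],
  [0, 0, -0.085, 0],
  [0, 0, -0.085, 0],
  [0, 0, -0.085, 0],
])

```text
clock: 39.45
eef_pos: [556.0, 181.2, 180.3]
eef_rot: [-3.141, 0.0, 1.651]
wrist_force: [0.2, -0.3, -4.3]
finger_gap: 15.8
finger_force: 44.7
```

```bash
python3 go.py 512 -425 181
```

```text
shift [-6.008e-01 -9.230e-02 -5.000e-04] turn 0 | j6 0.17 tilt [-6.e-04 -2.e-04 -1.e+00]
```

Request:
move_arm([
  [-0.045, -0.007, 0, 0],
  [-0.09, -0.014, 0, 0],
  [-0.135, -0.021, 0, 0],
  [-0.18, -0.028, 0, 0],
  [-0.225, -0.035, 0, 0],
  [-0.27, -0.042, 0, 0],
  [-0.315, -0.048, 0, 0],
  [-0.36, -0.055, 0, 0],
  [-0.405, -0.062, 0, 0],
  [-0.44, -0.068, 0, 0],
  [-0.46, -0.071, 0, 0],
  [-0.46, -0.071, 0, 0],
])

```text
clock: 40.65
eef_pos: [521.1, -284.9, 178.7]
eef_rot: [-3.139, -0.002, 1.648]
wrist_force: [0.4, 0.2, -4.1]
finger_gap: 15.5
finger_force: 44.7
```

```bash
python3 go.py 512 -425 100
python3 - <<'E'
from meas import *
k=cam('top'); s=cam('side'); out=[]
uv=proj(k,[555.8,180.4,60])[0].astype(int); a=k['frame'][uv[1]-40:uv[1]+40,uv[0]-40:uv[0]+40]; out.append(cv2.resize(a,(390,480),interpolation=cv2.INTER_CUBIC))
uv=proj(s,[505,-320,150])[0].astype(int); a=s['frame'][max(0,uv[1]-100):uv[1]+100,uv[0]-80:uv[0]+80]; out.append(cv2.resize(a,(390,480),interpolation=cv2.INTER_CUBIC))
cv2.imwrite('pics/p7.png',np.hstack(out))
E
```

```text
shift [-0.1391 -0.0196  0.0786] turn 0 | j6 -0.64 tilt [-0.0028  0.0014 -1.    ]
```

View pics/p7.png

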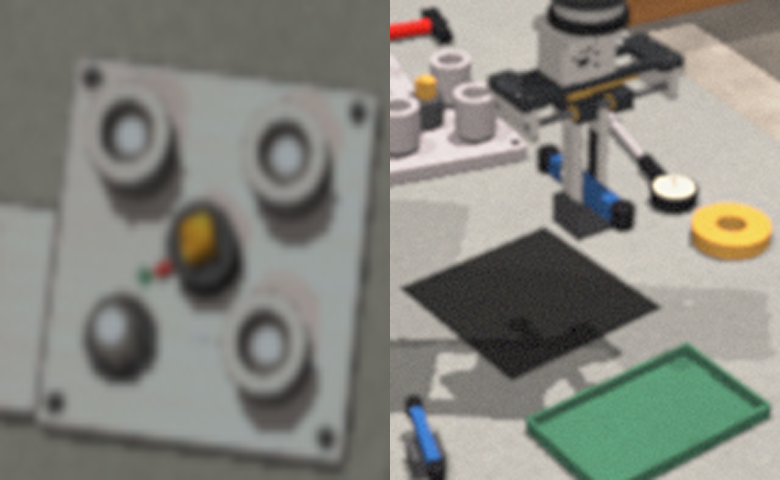

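The pointer (165,268) now stands at the green dot (145,277), so the drive is locked. The handle hangs level in the gripper and the tray is empty.

Request:
move_arm([
  [-0.04, -0.005, 0, 0],
  [-0.08, -0.011, 0, 0],
  [-0.11, -0.015, 0, 0],
  [-0.13, -0.018, 0.01, 0],
  [-0.139, -0.0195, 0.03, 0],
  [-0.139, -0.0195, 0.05, 0],
  [-0.139, -0.0195, 0.07, 0],
  [-0.139, -0.0195, 0.08, 0],
  [-0.139, -0.0195, 0.08, 0],
  [-0.139, -0.0195, 0.08, 0],
])

```text
clock: 41.75
eef_pos: [514.5, -422.6, 101.7]
eef_rot: [3.141, 0.001, 1.651]
wrist_force: [-0.3, 0.3, -2.5]
finger_gap: 15.6
finger_force: 44.7
```

```bash
python3 go.py 512 -425 39
```

```text
shift [-0.0021 -0.0027  0.0627] turn 0 | j6 -0.82 tilt [ 5.e-04 -5.e-04 -1.e+00]
```

Request:
move_arm([
  [-0.002, -0.002, 0.02, 0],
  [-0.002, -0.002, 0.04, 0],
  [-0.002, -0.002, 0.052, 0],
  [-0.002, -0.002, 0.058, 0],
  [-0.002, -0.002, 0.061, 0],
  [-0.002, -0.002, 0.062, 0],
  [-0.002, -0.002, 0.0625, 0],
  [-0.002, -0.002, 0.0625, 0],
  [-0.002, -0.002, 0.0625, 0],
])

```text
clock: 42.65
eef_pos: [512.4, -425.3, 38.9]
eef_rot: [3.141, 0.0, 1.651]
wrist_force: [-0.2, -0.2, -3.0]
finger_gap: 15.7
finger_force: 44.7
```

Request:
move_arm([
  [0, 0, 0.0005, 0],
  [0, 0, 0.001, 0],
  [0, 0, 0.001, 0],
  [0, 0, 0.001, 0],
])

```text
clock: 43.05
eef_pos: [512.4, -425.4, 38.4]
eef_rot: [3.141, 0.001, 1.651]
wrist_force: [-1.6, 1.7, 5.5]
finger_gap: 15.5
finger_force: 44.7
```

Request:
move_arm([
  [0, 0, 0, 0],
  [0, 0, 0, 0],
  [0, 0, 0, 0],
  [0, 0, 0, 0],
  [0, 0, 0, 0],
  [0, 0, 0, 0],
], jaw=0.06)

```text
clock: 43.65
eef_pos: [512.2, -425.1, 37.4]
eef_rot: [-3.142, -0.0, 1.651]
wrist_force: [0.5, 0.1, 0.2]
finger_gap: 58.6
finger_force: 0.0
```

Request:
move_arm([
  [0, 0, -0.02, 0],
  [0, 0, -0.05, 0],
  [0, 0, -0.09, 0],
  [0, 0, -0.13, 0],
  [0.04, 0, -0.15, 0],
  [0.08, 0, -0.15, 0],
  [0.12, 0, -0.15, 0],
  [0.16, 0, -0.15, 0],
  [0.2, 0, -0.15, 0],
  [0.23, 0, -0.15, 0],
  [0.23, 0, -0.15, 0],
  [0.23, 0, -0.15, 0],
])

```text
clock: 44.85
eef_pos: [494.0, -195.7, 187.8]
eef_rot: [3.141, 0.0, 1.652]
wrist_force: [0.3, 0.7, 0.4]
finger_gap: 59.6
finger_force: 0.0
```

Run:
```python
from meas import *
k=cam('top'); s=cam('side')
for c in(k,s): print([x[1:] for x in handles(c,55)])
for b in((611.5,224),(599.1,124.6),(500.1,137)): print(bore(k,b,83),bore(s,b,83))
cv2.imwrite('pics/p8.png',np.hstack([cv2.resize(k['frame'][180:320,160:500],(500,206)),cv2.resize(s['frame'][150:430,220:480],(300,323))[:206]*0]) if 0 else np.vstack([cv2.resize(k['frame'][180:320,160:500],(680,280)),cv2.resize(s['frame'][160:400,220:560],(680,320) )[:, :]]))
print(manip.read_state()['wrist_force'])
```

```text
[(array([ 553. , -580.9]), np.float64(73.6), np.float64(0.049)), (array([ 511.4, -427. ]), np.float64(101.3), np.float64(1.659)), (array([ 303.4, -378.8]), np.float64(74.2), np.float64(1.386)), (array([-22.5, 531.7]), np.float64(128.0), np.float64(1.87)), (array([-111.8, -607.9]), np.float64(79.0), np.float64(2.533))]
[(array([ 507.7, -429.3]), np.float64(120.0), np.float64(1.611)), (array([ 297.6, -396.2]), np.float64(79.6), np.float64(1.383)), (array([ 543.1, -603.6]), np.float64(82.1), np.float64(0.1))]
(array([611.77537745, 225.88847034]), np.float64(13.999555213610432)) None
(array([598.6239549 , 125.65653824]), np.float64(14.46269809323976)) None
(array([500.04691954, 138.73989488]), np.float64(14.333941698717139)) (array([499.31050846, 138.63544398]), np.float64(12.670004247430326))
[-0.03421528 -0.69156013  0.24324637]
```

View pics/p8.png

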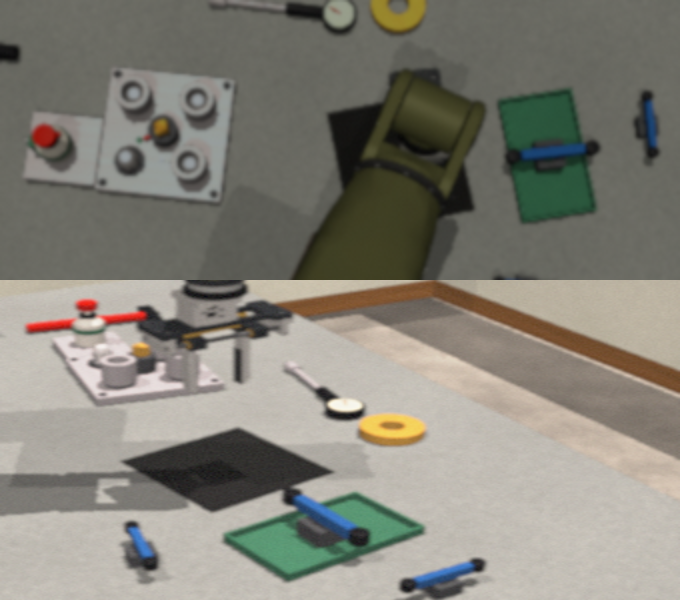

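The handle stands in the middle of the tray (top (552,153)), the three bushings are seated on the fixture, the mat is empty, and the pointer is at green. I hand in.

```bash
python3 -c "
from cell import manip
print(manip.sign_off())"
```

```text
the job is handed in; nothing more can be done
None
```

The job is handed in, though the hand-in gave no verdict: nozzle cap pressed and released, all three bushings seated, fixture locked with the pointer at the green dot, handle standing in its tray, and the gauge, ring and hammer untouched.

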